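# Stand the long screwdriver in the one clear socket of the tool stand

## Robot

A 7-joint arm with a two-finger parallel gripper is mounted at the origin on a cart in front of the work surface, level with it; the furniture and walls round the work are solid. World frame = base frame: x ahead of the robot, y to its left, z up, the work surface at z = 0. Lengths are in m, angles in rad, forces in N, time in s.
With the tool pointing down it reaches from about 0.35 to 0.9 m from the base axis. Payload 8.1 kg.
Tool frame: the origin (TCP) lies at the very end of the fingers, on their centre line; the grasp point (between the pads) lies 19 mm behind it; z points along the fingers, y is the line along which they close (so a half turn about z gives the same grasp; the last joint's range is limited). The gripper opens to 92 mm and grips with 3 to 60 N. Pads are 19 mm wide; open, the fingers measure 130 mm over their backs; the gripper's body (75 mm by 190 mm) begins 47 mm behind the grasp point.
Start: joints at [1.209, 0.434, 0.025, 1.573, -0.012, 1.134, -0.075], TCP at [0.16, -0.604, 0.227] pointing down, gripper open.
Joint ranges: [-2.62, 2.62], [-0.44, 2.09], [-1.27, 1.32], [0.08, 2.57], [-1.32, 4.46], [0.12, 2], [-2.74, 2.74]. Speed limits (rad/s): [2.22, 2.22, 3.01, 3.01, 3.14, 3.14, 3.14].

## Interface

Orientations are given as a rotation vector (axis times angle).
In Python, from cell import arm gives the robot as it stands.
- The arm moves only by the tool carry_out, never from a script. Its argument "commands" is a list of rows, each a list of 7 numbers: the opening, from 0 (shut) to 1 (fully open), then the shift along the tool's x, y, z each as a share of 0.025 m, from -1 to 1, then the turn, a rotation vector about the tool's x, y, z each as a share of 0.1 rad, from -1 to 1. A call has 1 to 8 rows; each row shifts and turns the commanded pose from where the row before left it, along the tool's axes as they then stand; what a row does not reach is not made up. A row lasts 1/10 s, in which the tool goes at most 50 mm and 8.59 degrees, less where a joint would pass 70% of its speed; a pose out of reach is approached as far as the arm can. A call with a number of a shift or a turn outside -1 to 1 is refused whole. A call with a gripper value outside its range is refused whole. The fingers move at their own pace and stop on an object; "squeeze" is the grip in N (left out, the last holds). Time passes only in rows, so rows that do not move let the fingers close. It gives the time, the measured TCP pose, the force, the opening and the grip force at its end, in the units of the state.
- arm.observe(): the state, without advancing time (a new reading comes with each control period).
- arm.get_image(name): name is "side" or "top" or "wrist"; returns a dict with "pixels" (400x640x3 uint8, red, green, blue), "range_z" (400x640 float32, m along the optical axis (not along the pixel's ray), 0 where there is no reading), "mtx" (3x3 intrinsics, pixels), "R" (3x3) and "t" (3): a world point X has camera coordinates R X + t; the wrist camera has in their place "tool_from_camera" (4x4, takes a point from camera to tool coordinates, whose origin is the TCP and whose axes are the flange's). Camera axes: x right, y down, z forward; pixel columns grow to the right and rows downward; lengths in m; the calibration is good to about 2 mm. A picture is of the moment at which its call begins: read the wrist's pose just before it.
- arm.sign_off(): hands the job in; it is judged then, once.
The state is a dict: "clock": time; "joints": joint angles; "dq": joint speeds; "joint_efforts": joint torques, N m; "position": TCP position; "ee_rot": TCP orientation; "force": force on the tool from outside, world axes, zero at the start; "ft_torque": the same for the moment, N m; "width": opening from 0.0 (shut) to 1.0 (fully open); "gripper_force": force on a finger pad.
Only numpy, scipy, OpenCV 4.12 (cv2) and the standard library are available. Lean on these libraries where they do the work, as an engineer would, in place of code of your own. Each camera call takes 0.05 s, during which the arm holds its last target. There are 200 camera calls.

## Task

Take the long screwdriver off its sloped rest and stand it upright, blade down, in the wooden tool stand, fully home so that its handle sits on top of the block. Broken-off stubs are stuck out of sight in two of the three sockets and stop the blade partway, so find the clear socket by feel, and do not push the screwdriver hard against the wooden block. Leave the screwdriver standing there by itself, and do not disturb the other things on the bench.

Things in the scene. Friction and masses are not known exactly. Their poses are not given: they have to be found in the camera images.
- screwdriver: The long screwdriver, 191 mm, about 70 g, lying nose down at 35 degrees on the sloped rest. Its x axis points to the tip; the tool's axis is the line y = 0, z = +11.6 mm. Handle 25 mm thick, x = -96 to 0 mm; round blade 5 mm thick, x = 0 to +89.5 mm. Grip the handle near x = -45 mm, where nothing is beside or below it; the rest carries it at x = -83 and +50 mm.
- driver_neck (a point): Point on the screwdriver's axis where the blade leaves the handle (axes as the screwdriver's); this shoulder sits on the stand when the screwdriver is fully home.
- rest: Steel rest on a grey base plate 200 x 56 x 8 mm, fixed to the bench, with two V saddles and a tip stop on posts, tallest point about 125 mm. Origin: centre of the underside; its x axis points from the tip end to the handle end. The tool axis crosses 85 mm above the origin, where the screwdriver's x = 0 lies.
- stand: Dark wooden block 56 x 160 x 110 mm (x, y, z), fixed to the bench, with three alike sockets in a row along its y axis at y = -45, 0 and +45 mm, open at the top. Origin: centre of the underside. Sockets: 10 mm bore with a 2 mm chamfer, 100 mm deep. Two of them (which two changes) hold a broken-off stub whose top lies 35 to 55 mm below the block's top.
- socket_0 (a point): Centre of the mouth of the socket at the stand's y = -45 mm, level with the block's top, 110 mm above the bench.
- socket_1 (a point): Centre of the mouth of the middle socket.
- socket_2 (a point): Centre of the mouth of the socket at the stand's y = +45 mm.
- pliers: Combination pliers lying flat, 160 x 54 x 12 mm, a bystander. Origin: centre of the underside, x along it.
- tape_roll: Roll of black tape lying flat, 62 mm across, 19 mm high, a bystander. Origin: centre of the underside.
- meter: Multimeter lying flat, 160 x 78 x 46 mm, a bystander. Origin: centre of the underside, x along it.
- screwdriver_yellow: A shorter screwdriver lying flat at the far left, 166 x 22 x 22 mm, a bystander. Origin: centre of the underside, x to its tip.

How it is judged:
On the way:
1. the screwdriver is lifted clear of its rest (distance of screwdriver from where it was at the start of the episode above 0.06 m and contact force between screwdriver and rest below 0.05 N), for 0.1 s.
At the end, for the whole second after the job is handed in: The long screwdriver stands in one of the stand's sockets, blade down, within 0.12 rad of upright, its handle shoulder (driver_neck) at most 6 mm above the block's top and within 7 mm of that socket's axis, released and at rest ((horizontal distance between driver_neck and socket_0 below 0.007 m or horizontal distance between driver_neck and socket_1 below 0.007 m or horizontal distance between driver_neck and socket_2 below 0.007 m) and z of driver_neck in the frame of stand below 0.116 m and angle between the x axis of screwdriver and the z axis of stand, either way round below 0.12 rad and linear speed of screwdriver below 0.02 m/s); the robot touches nothing.
It fails at once if the screwdriver is pushed against the stand block with more than 60 N (contact force between screwdriver and stand above 60 N).
It fails at once if a bystander is moved by more than 30 mm (distance of any of pliers, tape_roll, meter, screwdriver_yellow from where it was at the start of the episode above 0.03 m).
It also fails if it takes over 53 s, if anything falls off the work surface, if the arm or the gripper's body presses on something with over 40 N, if the wrist force passes 120 N, or if a joint passes its speed limit or range.

## Working session

There is one attempt and no reset: what is moved stays moved. The work goes in short steps, Python scripts to look and compute and a tool call to move; the robot and the scene stay as the last step left them, time stands still between calls to the robot, and variables do not carry over. Pictures are saved under pics/ and viewed, at most 10 in all, crops included, and the job is handed in when it is done.

Besides the shell and the picture viewer there is one more tool, called after "Call:" by a JSON object that holds its "op" and its "data". carry_out: Moves the arm, as the interface text tells. Shift numbers are shares of 0.025 m and turn numbers shares of 0.1 rad, none past 1 either way. Its arguments: {"type":"object","properties":{"commands":{"type":"array"},"squeeze":{"type":"number"}},"required":["commands"]}

```bash
ls; mkdir -p pics; python3 - <<'E'
from cell import arm
import cv2,numpy as np
s=arm.observe();print({k:np.round(v,3) for k,v in s.items()})
for n in("top","side"):
    d=arm.get_image(n);np.savez("pics/%s0.npz"%n,**d);cv2.imwrite("pics/%s0.png"%n,d["pixels"][...,::-1])
    print(n,d["mtx"],d["R"],d["t"])
E
```

```text
pics
{'clock': np.float64(0.0), 'joints': array([ 1.209,  0.435,  0.025,  1.574, -0.012,  1.134, -0.075]), 'dq': array([ 0.   , -0.002, -0.001,  0.001, -0.001,  0.001, -0.001]), 'joint_efforts': array([ 0.0000e+00, -6.6785e+01,  9.8500e-01, -3.1445e+01, -6.0000e-02,
        4.3000e-02,  0.0000e+00]), 'position': array([ 0.16 , -0.604,  0.226]), 'ee_rot': array([-3.114e+00, -4.050e-01,  1.000e-03]), 'force': array([ 0.677, -1.045, -0.146]), 'ft_torque': array([-0.021,  0.062,  0.014]), 'gripper_force': np.float64(0.0), 'width': np.float64(1.0)}
top [[494.14102827   0.         317.12045246]
 [  0.         494.14102827 198.07008756]
 [  0.           0.           1.        ]] [[-0.0226226  -0.99973608 -0.00399839]
 [-0.99670377  0.02286529 -0.0778381 ]
 [ 0.07790898  0.00222431 -0.99695799]] [-0.02302518  0.51142432  1.46844074]
side [[480.57404116   0.         316.38999976]
 [  0.         480.57404116 198.616815  ]
 [  0.           0.           1.        ]] [[ 0.99972026  0.02333979  0.00382819]
 [ 0.0182536  -0.65845343 -0.75240008]
 [-0.01504018  0.75225948 -0.65869527]] [-0.50758603  0.02430332  1.82773364]
```

View pics/top0.png

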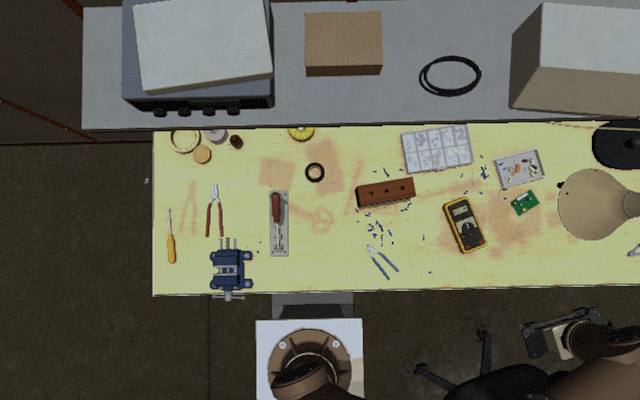

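View pics/side0.png

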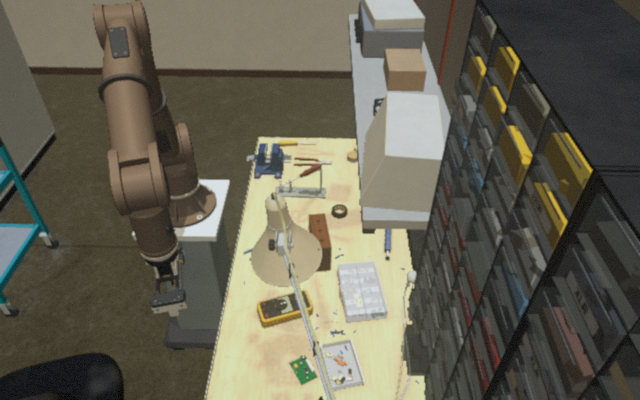

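The top view shows the screwdriver on its rest at about (278,220), with the handle end far from the robot. The stand is at (385,192) with three sockets, the pliers (380,262), meter (463,223) and tape (315,172). Next I measure the stand and tool from the depth.

```bash
cat > h.py <<'E'
import numpy as np,cv2
def cloud(d):
    K=d["mtx"];z=d["range_z"];v,u=np.mgrid[:400,:640]
    c=np.stack([(u-K[0,2])/K[0,0]*z,(v-K[1,2])/K[1,1]*z,z],-1)
    return (c-d["t"])@d["R"]   # R^T(c-t)
def ray(d,uv,h):
    K=d["mtx"];o=-d["R"].T@d["t"];out=[]
    for u,v in uv:
        r=d["R"].T@np.array([(u-K[0,2])/K[0,0],(v-K[1,2])/K[1,1],1]);out.append(o+r*(h-o[2])/r[2])
    return np.array(out)
E
python3 - <<'E'
from h import *
d=dict(np.load("pics/top0.npz"));P=cloud(d);px=d["pixels"];hsv=cv2.cvtColor(px,cv2.COLOR_RGB2HSV)
v,u=np.mgrid[:400,:640]
w=(u>345)&(u<425)&(v>165)&(v<220)
m=w&(abs(P[...,2]-.11)<.008)
print("stand z",np.median(P[m][:,2]),m.sum())
r=cv2.minAreaRect(np.c_[u[m],v[m]].astype(np.float32));bp=cv2.boxPoints(r)
B=ray(d,bp,.11);print(r,B.round(4),B.mean(0).round(4))
g=cv2.cvtColor(px,cv2.COLOR_RGB2GRAY)
# red handle
w=(u>262)&(u<295)&(v>180)&(v<262)
m=w&(P[...,2]>.04)
hm=m&((hsv[...,0]<12)|(hsv[...,0]>170))&(hsv[...,1]>110)
Q=P[hm];print("handle",hm.sum(),u[hm].min(),u[hm].max(),v[hm].min(),v[hm].max())
c=Q.mean(0);_,_,V=np.linalg.svd(Q-c);print(c,V[0],np.ptp((Q-c)@V[0]), np.degrees(np.arcsin(abs(V[0][2]))))
b=w&(P[...,2]>.002)&(P[...,2]<.014)&(hsv[...,1]<60)
r=cv2.minAreaRect(np.c_[u[b],v[b]].astype(np.float32));B=ray(d,cv2.boxPoints(r),.008);print("base",B.round(4),B.mean(0).round(4))
for n,s,a in(("a",np.s_[165:220,345:425],8),("b",np.s_[180:262,255:305],7)):
    cv2.imwrite(f"pics/c{n}.png",cv2.resize(px[s],None,fx=a,fy=a,interpolation=cv2.INTER_CUBIC)[...,::-1])
a=cv2.resize(px[165:220,345:425],None,fx=7,fy=7,interpolation=cv2.INTER_CUBIC);b=cv2.resize(px[180:262,260:295],None,fx=6,fy=6,interpolation=cv2.INTER_CUBIC)
o=np.zeros((500,780,3),np.uint8);o[:a.shape[0],:a.shape[1]]=a;o[:b.shape[0],565:565+b.shape[1]]=b;cv2.imwrite("pics/crop.png",o[...,::-1])
E
```

```text
stand z 0.10913740480953252 1080
((386.4832763671875, 191.0028839111328), (19.811145782470703, 56.816871643066406), 80.21759033203125) [[ 0.5352 -0.1481  0.11  ]
 [ 0.5591 -0.3076  0.11  ]
 [ 0.5033 -0.315   0.11  ]
 [ 0.4796 -0.156   0.11  ]] [ 0.5193 -0.2316  0.11  ]
handle 200 272 279 193 222
[0.48155265 0.08142287 0.12454981] [-0.82771303  0.0258052  -0.56055797] 0.09179907384571681 34.09439382113493
base [[0.5401 0.1294 0.008 ]
 [0.5383 0.0533 0.008 ]
 [0.3389 0.0569 0.008 ]
 [0.3406 0.1322 0.008 ]] [0.4395 0.0929 0.008 ]
```

View pics/crop.png

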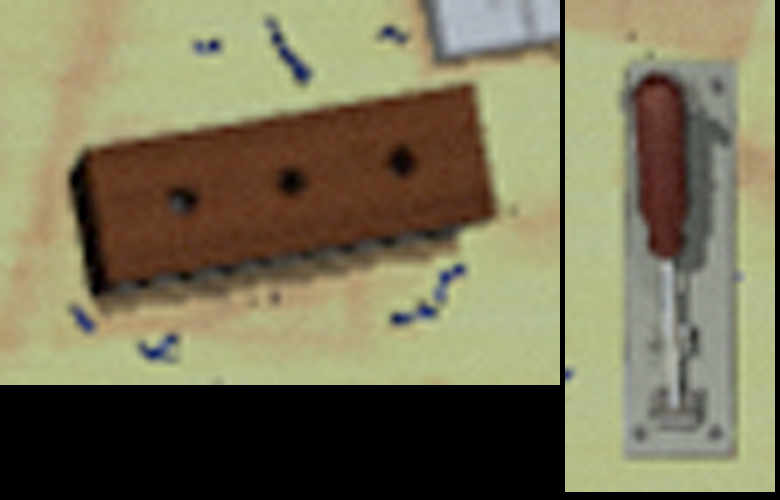

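The crop shows the sockets at about (370.6,193.1), (386.1,190.4) and (401.9,187.5) in the full image. The tool axis is nearly parallel to world x.

```bash
cat >> h.py <<'E'
from scipy.spatial.transform import Rotation as Ro
def rel(s,p,Rt):
    """shift and turn from the state s to a TCP pose, in tool axes, in rows of 1.0"""
    R=Ro.from_rotvec(s["ee_rot"]);d=R.inv().apply(np.array(p)-s["position"])/.025
    return d.round(2),((R.inv()*Rt).as_rotvec()/.1).round(2)
E
python3 - <<'E'
from h import *
from cell import arm
d=dict(np.load("pics/top0.npz"));P=cloud(d)
S=ray(d,[(370.57,193.1),(386.1,190.4),(401.9,187.5)],.108);print("sockets",S.round(4))
K=ray(d,[(260+63/6,180+65/6),(260+171/6,180+62/6),(260+172/6,180+457/6),(260+62/6,180+457/6)],.008);print("plate",K.round(4),K.mean(0).round(4))
# handle edges -> centre at axis height
print("handle end/neck axis",ray(d,[(260+91/6,180+75/6)],.145),ray(d,[(260+101/6,180+257/6)],.085))
y=.0785
s=arm.observe();Rt=Ro.from_euler("ZX",[-.03,np.pi])
print(Rt.as_rotvec(),rel(s,[.475,y,.25],Rt))
E
```

```text
sockets [[ 0.5145 -0.1866  0.108 ]
 [ 0.5212 -0.2309  0.108 ]
 [ 0.5284 -0.2759  0.108 ]]
plate [[0.537  0.1066 0.008 ]
 [0.5373 0.0518 0.008 ]
 [0.3384 0.0549 0.008 ]
 [0.3396 0.1101 0.008 ]] [0.4381 0.0809 0.008 ]
handle end/neck axis [[0.51907097 0.08052307 0.145     ]] [[0.43707427 0.08237257 0.085     ]]
[ 3.14123923e+00 -4.71221227e-02 -2.88539784e-18] (array([ 19.17, -23.16,  -0.93]), array([-0.01,  0.  ,  2.89]))
```

Call:
{"op": "carry_out", "data": {"commands": [[1, 0, 0, -1, 0, 0, 0.93], [1, 0, 0, -1, 0, 0, 0.93], [1, 0, 0, -1, 0, 0, 0.93], [1, 0.45, -1, 0, 0, 0, 0], [1, 0.45, -1, 0, 0, 0, 0], [1, 0.45, -1, 0, 0, 0, 0], [1, 0.45, -1, 0, 0, 0, 0], [1, 0.45, -1, 0, 0, 0, 0]]}}

```text
clock: 0.9
position: [0.219, -0.4791, 0.3014]
ee_rot: [-3.141, 0.032, 0.001]
force: [0.3, -0.2, 0.2]
width: 1.002
gripper_force: 0.0
```

Call:
{"op": "carry_out", "data": {"commands": [[1, 0.45, -1, 0, 0, 0, 0], [1, 0.45, -1, 0, 0, 0, 0], [1, 0.45, -1, 0, 0, 0, 0], [1, 0.45, -1, 0, 0, 0, 0], [1, 0.45, -1, 0, 0, 0, 0], [1, 0.45, -1, 0, 0, 0, 0], [1, 0.45, -1, 0, 0, 0, 0], [1, 0.45, -1, 0, 0, 0, 0]]}}

```text
clock: 1.7
position: [0.3129, -0.281, 0.3015]
ee_rot: [-3.141, 0.032, 0.001]
force: [0.2, -0.4, -0.3]
width: 1.004
gripper_force: 0.0
```

Call:
{"op": "carry_out", "data": {"commands": [[1, 0.45, -1, 0, 0, 0, 0], [1, 0.45, -1, 0, 0, 0, 0], [1, 0.45, -1, 0, 0, 0, 0], [1, 0.45, -1, 0, 0, 0, 0], [1, 0.45, -1, 0, 0, 0, 0], [1, 0.45, -1, 0, 0, 0, 0], [1, 0.45, -1, 0, 0, 0, 0], [1, 0.45, -1, 0, 0, 0, 0]]}}

```text
clock: 2.5
position: [0.4068, -0.083, 0.3016]
ee_rot: [3.141, -0.032, -0.001]
force: [-0.4, 0.2, 0.4]
width: 0.997
gripper_force: 0.0
```

Call:
{"op": "carry_out", "data": {"commands": [[1, 0.45, -1, 0, 0, 0, 0], [1, 0.45, -1, 0, 0, 0, 0], [1, 0.45, -1, 0, 0, 0, 0], [1, 0.45, -1, 0, 0, 0, 0], [1, 0.45, -1, 0, 0, 0, 0], [1, 0.45, -1, 0, 0, 0, 0], [1, 0, 0, 0, 0, 0, 0], [1, 0, 0, 0, 0, 0, 0]]}}

```text
clock: 3.3
position: [0.477, 0.0646, 0.3013]
ee_rot: [3.141, -0.03, -0.002]
force: [-1.2, 0.0, 0.2]
width: 1.0
gripper_force: 0.0
```

Check from the wrist camera before descending.

```bash
python3 - <<'E'
from h import *
from cell import arm
s=arm.observe();print(s["joints"].round(3))
d=arm.get_image("wrist");cv2.imwrite("pics/w1.png",d["pixels"][...,::-1]);T=d["tool_from_camera"];print(T.round(3))
K=d["mtx"];z=d["range_z"];v,u=np.mgrid[:400,:640]
c=np.stack([(u-K[0,2])/K[0,0]*z,(v-K[1,2])/K[1,1]*z,z],-1)
X=Ro.from_rotvec(s["ee_rot"]).apply((c.reshape(-1,3)@T[:3,:3].T+T[:3,3])).reshape(400,640,3)+s["position"]
np.save("pics/w1.npy",X)
h=cv2.cvtColor(d["pixels"],cv2.COLOR_RGB2HSV)
m=((h[...,0]<12)|(h[...,0]>170))&(h[...,1]>110)&(z>0)&(X[...,2]>.06)&(X[...,2]<.18)
print(m.sum())
Q=X[m];c=np.median(Q,0);_,_,V=np.linalg.svd(Q-Q.mean(0),full_matrices=False);print(c,V[0],Q.min(0),Q.max(0))
for x0 in (.45,.46,.475,.49,.50):
    q=Q[abs(Q[:,0]-x0)<.003];print(x0,len(q),q.min(0).round(4),q.max(0).round(4))
E
```

```text
[ 0.211  0.189 -0.536  1.759  0.102  1.222 -1.941]
[[ 0.    -0.969 -0.249  0.067]
 [ 1.     0.     0.001 -0.001]
 [-0.001 -0.249  0.969 -0.157]
 [ 0.     0.     0.     1.   ]]
3317
[ 0.51035226 -0.16673275  0.1100439 ] [-0.10649734  0.99233108  0.06274831] [ 0.44033968 -0.25475436  0.09008597] [0.5502247  0.09398872 0.14589951]
0.45 32 [0.4471 0.0772 0.0955] [0.4525 0.0889 0.1049]
0.46 85 [0.4571 0.0726 0.1045] [0.463  0.0933 0.1142]
0.475 102 [0.4721 0.0721 0.1129] [0.4779 0.094  0.1243]
0.49 129 [ 0.487  -0.2198  0.1081] [0.493  0.0926 0.1351]
0.5 305 [ 0.4971 -0.2548  0.1066] [0.503  0.0937 0.1424]
```

View pics/w1.png

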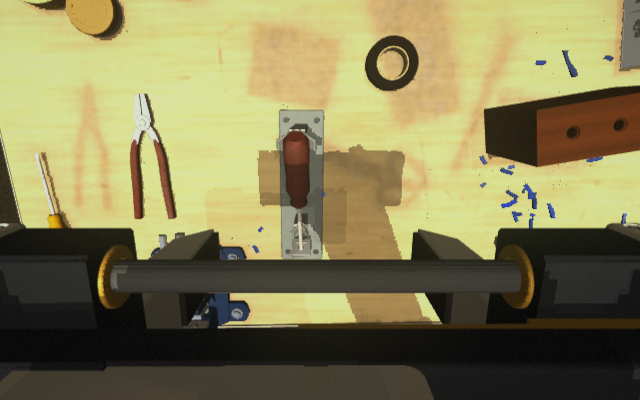

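The wrist view shows the handle at (296,170), free on both sides. Its axis is at y≈0.083, so I descend and grip.

Call:
{"op": "carry_out", "data": {"commands": [[1, 0, -0.74, 1, 0, 0, 0], [1, -0.05, 0, 1, 0, 0, 0], [1, 0, 0, 1, 0, 0, 0], [1, 0, 0, 1, 0, 0, 0], [1, 0, 0, 1, 0, 0, 0], [1, 0, 0, 1, 0, 0, 0], [1, 0, 0, 1, 0, 0, 0], [1, 0, 0, 1, 0, 0, 0]]}}

```text
clock: 4.15
position: [0.4762, 0.0813, 0.1009]
ee_rot: [3.14, -0.035, 0.0]
force: [0.8, 0.0, 0.3]
width: 1.002
gripper_force: 0.0
```

Call:
{"op": "carry_out", "data": {"commands": [[1, 0, 0, 0.36, 0, 0, 0], [1, 0, 0, 0, 0, 0, 0], [0.3, 0, 0, 0, 0, 0, 0], [0.2, 0, 0, 0, 0, 0, 0], [0, 0, 0, 0, 0, 0, 0], [0, 0, 0, 0, 0, 0, 0], [0, 0, 0, 0, 0, 0, 0], [0, 0, 0, 0, 0, 0, 0]], "squeeze": 30}}

```text
clock: 4.95
position: [0.4765, 0.083, 0.0929]
ee_rot: [3.141, -0.032, 0.0]
force: [0.0, 0.2, 1.0]
width: 0.525
gripper_force: 0.0
```

Call:
{"op": "carry_out", "data": {"commands": [[0, 0, 0, 0, 0, 0, 0], [0, 0, 0, 0, 0, 0, 0], [0, 0, 0, 0, 0, 0, 0], [0, 0, 0, 0, 0, 0, 0], [0, 0, 0, 0, 0, 0, 0], [0, 0, 0, 0, 0, 0, 0], [0, 0, 0, 0, 0, 0, 0]]}}

```text
clock: 5.65
position: [0.4764, 0.083, 0.0927]
ee_rot: [3.141, -0.032, -0.0]
force: [-0.5, 0.5, -0.0]
width: 0.26
gripper_force: 30.0
```

Call:
{"op": "carry_out", "data": {"commands": [[0, 0, 0, -0.5, 0, 0, 0], [0, 0, 0, -1, 0, 0, 0], [0, 0, 0, -1, 0, 0, 0], [0, 0, 0, -1, 0, 0, 0], [0, 0, 0, -1, 0, 0, 0], [0, 0, 0, -1, 0, 0, 0], [0, 0, 0, -1, 0, 0, 0], [0, 0, 0, -1, 0, 0, 0]], "squeeze": 45}}

```text
clock: 6.45
position: [0.4761, 0.0833, 0.2822]
ee_rot: [-3.141, 0.031, -0.001]
force: [0.4, -0.2, -0.0]
width: 0.255
gripper_force: 45.0
```

Call:
{"op": "carry_out", "data": {"commands": [[0, 0, 0.5, -0.5, 0, 1, 0], [0, 0, 0.5, -0.5, 0, 1, 0], [0, 0, 0.5, -0.5, 0, 1, 0], [0, 0, 0.5, -0.5, 0, 1, 0], [0, 0, 0.5, -0.5, 0, 1, 0], [0, 0, 0.5, -0.3, 0, 1, 0], [0, 0, 0.5, 0, 0, 1, 0], [0, 0, 0.5, 0, 0, 1, 0]]}}

```text
clock: 7.25
position: [0.458, -0.0172, 0.3492]
ee_rot: [2.881, -0.029, 1.229]
force: [1.2, 1.5, -1.3]
width: 0.257
gripper_force: 45.0
```

```bash
python3 - <<'E'
from h import *
from cell import arm
s=arm.observe();print(s["joints"].round(3),s["force"].round(1),s["position"].round(4),Ro.from_rotvec(s["ee_rot"]).as_matrix().round(3))
E
```

```text
[ 0.259 -0.345 -0.309  2.371 -0.109  0.296 -1.577] [ 1.2  1.5 -1.3] [ 0.458  -0.0172  0.3492] [[ 0.692 -0.021  0.722]
 [-0.013 -1.    -0.016]
 [ 0.722  0.001 -0.692]]
```

Call:
{"op": "carry_out", "data": {"commands": [[0, 0.25, 1, 0.25, -0.3, 0, 0.3], [0, 0.25, 1, 0.25, -0.3, 0, 0.3], [0, 0.25, 1, 0.25, -0.3, 0, 0.3], [0, 0.25, 1, 0.25, -0.3, 0, 0.3], [0, 0.25, 1, 0.25, -0.3, 0, 0.3], [0, 0.25, 1, 0.25, -0.3, 0, 0.3], [0, 0.25, 1, 0.25, -0.3, 0, 0.3], [0, 0, 0, 0, 0, 0, 0]]}}

```text
clock: 8.05
position: [0.4939, -0.202, 0.3478]
ee_rot: [2.751, -0.452, 1.163]
force: [0.2, 0.0, -1.0]
width: 0.256
gripper_force: 45.0
```

```bash
cat >> h.py <<'E'
def st(arm):
    s=arm.observe();R=Ro.from_rotvec(s["ee_rot"]);z=R.as_matrix()
    print("q",s["joints"].round(3),"F",s["force"].round(1),"p",s["position"].round(4),"\n",z.round(3),"grasp pt",(s["position"]-.019*z[:,2]).round(4));return s
E
python3 - <<'E'
from h import *
from cell import arm
st(arm)
for n in("top","side"):
    d=arm.get_image(n);np.savez("pics/%s2.npz"%n,**d);cv2.imwrite("pics/%s2.png"%n,d["pixels"][...,::-1])
a=cv2.imread("pics/top2.png")[100:300,250:500];b=cv2.imread("pics/side2.png")[80:330,200:400]
o=np.zeros((500,800,3),np.uint8);o[:320,:400]=cv2.resize(a,(400,320));o[:,400:]=cv2.resize(b,(400,500));cv2.imwrite("pics/v2.png",o)
E
```

```text
q [ 0.466 -0.178 -0.171  2.274 -0.023  0.245 -1.592] F [ 0.2  0.  -1. ] p [ 0.4939 -0.202   0.3478] 
 [[ 0.66  -0.318  0.68 ]
 [-0.225 -0.948 -0.225]
 [ 0.717 -0.005 -0.698]] grasp pt [ 0.481  -0.1977  0.3611]
```

View pics/v2.png

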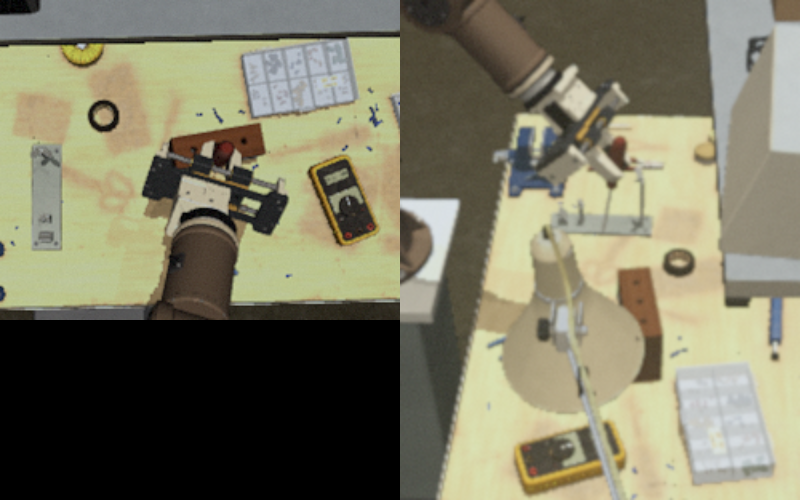

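The screwdriver is held firmly and hangs nearly vertical (side crop, about (612,190)). q6 is near its limit, so I yaw away from radial to free the wrist.

Call:
{"op": "carry_out", "data": {"commands": [[0, 0, 0, 0, -0.67, 0, 0.65], [0, 0, 0, 0, -0.67, 0, 0.65], [0, 0, 0, 0, -0.67, 0, 0.65], [0, 0, 0, 0, -0.67, 0, 0.65], [0, 0, 0, 0, -0.67, 0, 0.65], [0, 0, 0, 0, -0.67, 0, 0.65], [0, 0, 0, 0, -0.67, 0, 0.65], [0, 0, 0, 0, 0, 0, 0]]}}

```text
clock: 8.95
position: [0.4805, -0.2001, 0.3575]
ee_rot: [2.406, -1.088, 1.011]
force: [0.1, -0.6, -0.8]
width: 0.251
gripper_force: 45.0
```

```bash
python3 - <<'E'
from h import *
from cell import arm
st(arm)
E
```

```text
q [ 1.437 -0.236 -1.268  2.145  0.579  0.519 -2.742] F [ 0.1 -0.6 -0.8] p [ 0.4805 -0.2001  0.3575] 
 [[ 0.462 -0.749  0.475]
 [-0.529 -0.662 -0.531]
 [ 0.712 -0.006 -0.702]] grasp pt [ 0.4714 -0.19    0.3708]
```

Call:
{"op": "carry_out", "data": {"commands": [[0, 0, 0, 0, 0.7, 0, -0.7], [0, 0, 0, 0, 0.7, 0, -0.7], [0, 0, 0, 0, 0.7, 0, -0.7], [0, 0, 0, 0, 0.7, 0, -0.7], [0, 0, 0, 0, 0.7, 0, -0.7], [0, 0, 0, 0, 0.7, 0, -0.7], [0, 0, 0, 0, 0.7, 0, -0.7], [0, 0, 0, 0, 0.7, 0, -0.7]]}}

```text
clock: 9.75
position: [0.4794, -0.1973, 0.3561]
ee_rot: [2.817, -0.284, 1.169]
force: [-0.2, -0.3, 0.4]
width: 0.257
gripper_force: 45.0
```

Call:
{"op": "carry_out", "data": {"commands": [[0, 0, 0, 0, 0.7, 0, -0.7], [0, 0, 0, 0, 0.7, 0, -0.7], [0, 0, 0, 0, 0, 0, 0]]}}

```text
clock: 10.05
position: [0.4792, -0.1995, 0.3567]
ee_rot: [2.89, -0.043, 1.199]
force: [0.4, 0.4, 0.1]
width: 0.252
gripper_force: 45.0
```

```bash
python3 - <<'E'
from h import *
from cell import arm
st(arm)
E
```

```text
q [-0.135 -0.267  0.536  2.265 -0.392  0.399 -0.857] F [0.4 0.4 0.1] p [ 0.4792 -0.1995  0.3567] 
 [[ 0.706 -0.03   0.708]
 [-0.021 -1.    -0.022]
 [ 0.708  0.    -0.706]] grasp pt [ 0.4657 -0.1991  0.3701]
```

Call:
{"op": "carry_out", "data": {"commands": [[0, 0.35, 0, 0.35, 0.37, 0.43, -0.37], [0, 0.35, 0, 0.35, 0.37, 0.43, -0.37], [0, 0.35, 0, 0.35, 0.37, 0.43, -0.37], [0, 0.35, 0, 0.35, 0.37, 0.43, -0.37], [0, 0, 0, 0, 0, 0, 0], [0, 0, 0, 0, 0, 0, 0]]}}

```text
clock: 10.65
position: [0.5258, -0.1951, 0.3614]
ee_rot: [-2.729, -0.242, -1.407]
force: [-0.4, 0.9, -1.0]
width: 0.254
gripper_force: 45.0
```

```bash
python3 - <<'E'
from h import *
from cell import arm
s=st(arm)
R=Ro.from_rotvec(s["ee_rot"]);print("pred axis",R.apply([-.819,0,.574]).round(3))
ims=[]
for n in("top","side"):
    d=arm.get_image(n);np.savez("pics/%s3.npz"%n,**d)
    g=R.as_matrix()@[0,0,-.019]+s["position"]
    c=d["R"]@g+d["t"];uv=(d["mtx"]@c)[:2]/c[2];print(n,uv)
    u,v=uv.astype(int);x0,y0=u-33,v-30;print("crop",x0,y0)
    ims.append(cv2.resize(d["pixels"][y0:y0+80,x0:x0+66],None,fx=6,fy=6,interpolation=cv2.INTER_CUBIC))
cv2.imwrite("pics/v3.png",np.hstack(ims)[...,::-1])
E
```

```text
q [-0.725 -0.402  1.109  2.288 -0.627  0.286 -0.352] F [-0.4  0.9 -1. ] p [ 0.5258 -0.1951  0.3614] 
 [[ 0.57   0.167  0.804]
 [ 0.111 -0.986  0.126]
 [ 0.814  0.017 -0.581]] grasp pt [ 0.5106 -0.1975  0.3725]
pred axis [-0.006 -0.018 -1.   ]
top [387.29060279 184.60728068]
crop 354 154
side [316.27122955 159.32791099]
crop 283 129
```

View pics/v3.png

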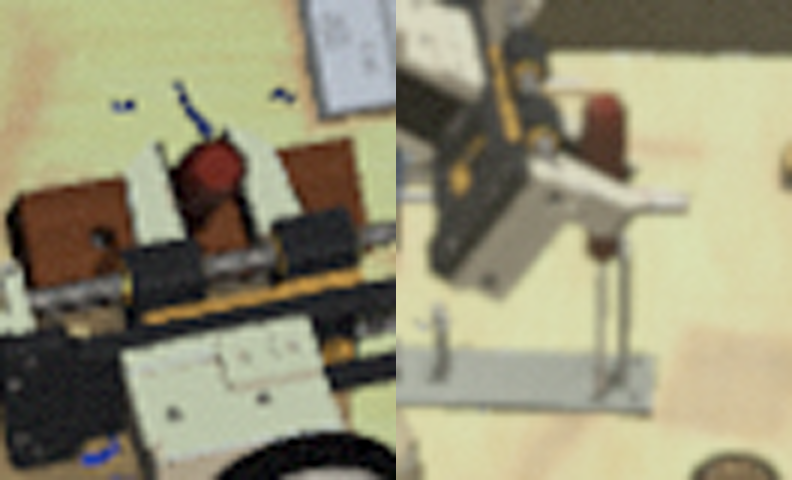

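The side crop shows the screwdriver near vertical: cap (605,97), neck (602,250), tip about (600,390). The top crop shows the cap at (212,172). I check these against the predicted projection.

```bash
python3 - <<'E'
from h import *
from cell import arm
s=arm.observe();R=Ro.from_rotvec(s["ee_rot"]);g=s["position"]+R.apply([0,0,-.019])
d=dict(np.load("pics/side3.npz"));px=d["pixels"];hsv=cv2.cvtColor(px,cv2.COLOR_RGB2HSV).astype(int)
m=((hsv[...,0]<12)|(hsv[...,0]>170))&(hsv[...,1]>110)
for v in range(146,172,2):
    i=np.where(m[v,300:335])[0]+300;print(v,i.min() if len(i) else 0,i.max() if len(i) else 0,end="; ")
a=R.apply([-.819,0,.574])
def pr(d,X):
    c=d["R"]@X+d["t"];return ((d["mtx"]@c)[:2]/c[2]).round(1)
dt=dict(np.load("pics/top3.npz"))
for k in(-.051,0,.045,.1345):print("\n",k,"side",pr(d,g+k*a),"top",pr(dt,g+k*a),end="")
print("\ncap ray",ray(dt,[(389.3,182.7)],g[2]+.051),g-.051*a)
E
```

```text
146 316 319; 148 315 319; 150 316 319; 152 315 317; 154 0 0; 156 0 0; 158 0 0; 160 0 0; 162 0 0; 164 0 0; 166 0 0; 168 0 0; 170 318 318; 
 -0.051 side [316.3 145.3] top [390.8 182.3]
 0 side [316.1 159.7] top [388.  184.8]
 0.045 side [315.9 171.8] top [385.8 186.9]
 0.1345 side [315.7 194.6] top [381.8 190.6]
cap ray [[ 0.50945717 -0.19486603  0.42340838]] [ 0.510347   -0.19819204  0.42340353]
```

```bash
python3 - <<'E'
from h import *
d=dict(np.load("pics/top3.npz"));P=cloud(d);h=cv2.cvtColor(d["pixels"],cv2.COLOR_RGB2HSV).astype(int)
m=((h[...,0]<12)|(h[...,0]>168))&(h[...,1]>100)&(P[...,2]>.395)&(P[...,2]<.44)
v,u=np.where(m);k=(abs(u-389)<10)&(abs(v-183)<10);Q=P[v[k],u[k]];print(k.sum(),u[k].min(),u[k].max(),v[k].min(),v[k].max(),Q.mean(0),Q.min(0),Q.max(0))
d=dict(np.load("pics/side3.npz"));P=cloud(d);Q=P[140:175,308:328].reshape(-1,3)
q=Q[(abs(Q[:,0]-.511)<.03)&(abs(Q[:,1]+.2)<.04)&(Q[:,2]>.3)]
for z in(.33,.34,.39,.4,.41):
    k=q[abs(q[:,2]-z)<.005];print(z,len(k),k.min(0) if len(k) else 0,k.max(0) if len(k) else 0)
E
```

```text
94 384 394 177 188 [ 0.51004671 -0.19451079  0.41860411] [ 0.49928039 -0.20593911  0.39533648] [ 0.52272962 -0.18480385  0.42547399]
0.33 7 [ 0.50383421 -0.20774737  0.33006564] [ 0.52200521 -0.19728791  0.33479857]
0.34 13 [ 0.50382912 -0.20974394  0.335918  ] [ 0.52197247 -0.1973331   0.34360159]
0.39 49 [ 0.49173993 -0.22947322  0.3851562 ] [ 0.52450537 -0.16921229  0.39474315]
0.4 39 [ 0.49274946 -0.22938213  0.39516837] [ 0.52439029 -0.17271238  0.40498094]
0.41 25 [ 0.50383856 -0.21220532  0.40623289] [ 0.52432551 -0.19905246  0.41473246]
```

```bash
cat >> h.py <<'E'
AX=np.array([-.819,0,.574])
def goal(arm,xy,tipz):
    """rows to bring grasp point over xy (robot frame), tool vertical, blade tip at tipz"""
    s=st(arm);R=Ro.from_rotvec(s["ee_rot"]);a=R.apply(AX)
    Rt=Ro.from_rotvec(np.cross(a,[0,0,-1]))*R
    p=np.array([*xy,tipz+.1345])+Rt.apply([0,0,.019])
    print("shift rows, turn rows",*rel(s,p,Rt),"axis",a.round(3),"down in tool",R.inv().apply([0,0,-1]).round(3))
E
python3 - <<'E'
from h import *
from cell import arm
goal(arm,(.514,-.1885),.14)
E
```

```text
q [-0.722 -0.401  1.109  2.288 -0.628  0.286 -0.35 ] F [ 0.2 -0.9 -0.3] p [ 0.5253 -0.1969  0.3614] 
 [[ 0.571  0.165  0.804]
 [ 0.111 -0.986  0.123]
 [ 0.813  0.019 -0.581]] grasp pt [ 0.51   -0.1992  0.3724]
shift rows, turn rows [-3.04 -0.48  2.46] [0.11 0.09 0.15] axis [-0.006 -0.02  -1.   ] down in tool [-0.813 -0.019  0.581]
```

Call:
{"op": "carry_out", "data": {"commands": [[0, -0.51, -0.08, 0.41, 0.02, 0.02, 0.03], [0, -0.51, -0.08, 0.41, 0.02, 0.02, 0.03], [0, -0.51, -0.08, 0.41, 0.02, 0.02, 0.03], [0, -0.51, -0.08, 0.41, 0.02, 0.02, 0.03], [0, -0.51, -0.08, 0.41, 0.02, 0.01, 0.02], [0, -0.51, -0.08, 0.41, 0.02, 0.01, 0.02], [0, 0, 0, 0, 0, 0, 0], [0, 0, 0, 0, 0, 0, 0]]}}

```text
clock: 11.55
position: [0.517, -0.1766, 0.2883]
ee_rot: [-2.729, -0.21, -1.393]
force: [0.4, -0.2, -0.4]
width: 0.255
gripper_force: 45.0
```

```bash
python3 - <<'E'
from h import *
from cell import arm
goal(arm,(.514,-.1885),.115)
d=arm.get_image("side");c=d["pixels"][150:250,280:380];d2=arm.get_image("top");c2=d2["pixels"][150:230,350:430]
np.savez("pics/top4.npz",**d2)
o=np.zeros((500,800,3),np.uint8);o[:,:400]=cv2.resize(c[:,10:90],(400,500),interpolation=2);o[:400,400:]=cv2.resize(c2,(400,400),interpolation=2)
cv2.imwrite("pics/v4.png",o[...,::-1])
E
```

```text
q [-0.939 -0.437  1.315  2.434 -1.318  0.122  0.382] F [ 0.4 -0.2 -0.4] p [ 0.517  -0.1766  0.2883] 
 [[ 0.58   0.153  0.8  ]
 [ 0.089 -0.988  0.124]
 [ 0.81  -0.    -0.587]] grasp pt [ 0.5018 -0.1789  0.2995]
shift rows, turn rows [-1.36  0.45  1.52] [-0.    0.16 -0.  ] axis [-0.015 -0.002 -1.   ] down in tool [-0.81   0.     0.587]
```

View pics/v4.png

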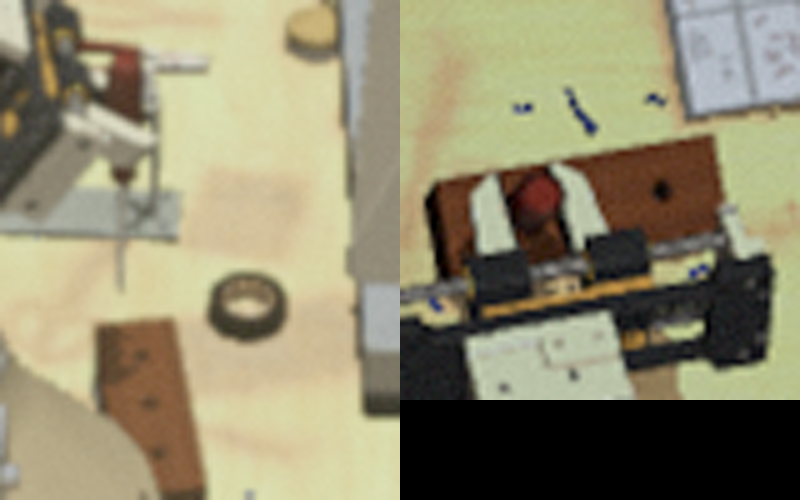

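The wrist has hit several joint limits here (q2, q3, q5, q6). I fit a kinematic model to the logged poses to find a reachable insertion pose.

```bash
cat > kin.py <<'E'
import numpy as np
from scipy.spatial.transform import Rotation as Ro
from scipy.optimize import least_squares
LO=np.array([-2.62,-.44,-1.27,.08,-1.32,.12,-2.74]);HI=np.array([2.62,2.09,1.32,2.57,4.46,2,2.74])
def fk(q,P):
    R=Ro.identity();p=np.zeros(3)
    for i,(ax,sg) in enumerate(zip("zyzyzyz",(-1,1,-1,1,-1,1,-1))):
        R=R*Ro.from_euler(ax,sg*q[i]+P[21+i]);p=p+R.apply(P[3*i:3*i+3])
    return R,p
E
cat > fit.py <<'E'
from kin import *
D=[([1.209,.435,.025,1.574,-.012,1.134,-.075],[.16,-.604,.226],[-3.114,-.405,.001]),
([.211,.189,-.536,1.759,.102,1.222,-1.941],[.477,.0646,.3013],[3.141,-.03,-.002]),
([.259,-.345,-.309,2.371,-.109,.296,-1.577],[.458,-.0172,.3492],[2.881,-.029,1.229]),
([.466,-.178,-.171,2.274,-.023,.245,-1.592],[.4939,-.202,.3478],[2.751,-.452,1.163]),
([1.437,-.236,-1.268,2.145,.579,.519,-2.742],[.4805,-.2001,.3575],[2.406,-1.088,1.011]),
([-.135,-.267,.536,2.265,-.392,.399,-.857],[.4792,-.1995,.3567],[2.89,-.043,1.199]),
([-.725,-.402,1.109,2.288,-.627,.286,-.352],[.5258,-.1951,.3614],[-2.729,-.242,-1.407]),
([-.939,-.437,1.315,2.434,-1.318,.122,.382],[.517,-.1766,.2883],[-2.729,-.21,-1.393])]
# free: joint offset of q7 and lengths along links, small lateral offsets
idx=[2,6,8,9,11,12,14,15,20,27]
def full(x):
    P=np.zeros(28);P[idx]=x;return P
def res(x):
    r=[]
    for q,p,w in D:
        R,pp=fk(q,full(x));r+=list((pp-p)*10)+list((R.inv()*Ro.from_rotvec(w)).as_rotvec())
    return np.array(r)
best=min((least_squares(res,np.r_[.3,0,.3,0,0,0,.3,0,.2,c]) for c in(0,1.57,3.14,-1.57)),key=lambda o:o.cost)
print(best.cost,best.x.round(4),np.abs(best.fun).reshape(-1,6).max(0).round(4));np.save("P.npy",full(best.x))
E
python3 fit.py
```

```text
0.8598702313361656 [ 2.0970e-01 -3.6700e-02  6.0680e-01 -5.1100e-02 -7.5263e+00 -7.8000e-03
  7.9328e+00 -3.5000e-03  4.2770e-01  1.5711e+00] [0.5019 0.5896 0.0524 0.0006 0.0008 0.0008]
```

```bash
cat >> fit.py <<'E'
P=full(best.x);P[:21]=0;P[27]=np.pi/2
def lin(cols,lam):
    A=[];b=[]
    for q,p,w in D:
        M=np.zeros((3,24));M[:,21:]=np.eye(3)
        for j in range(21):
            E=P.copy();E[j]=1;M[:,j]=fk(q,E)[1]
        A.append(M);b.append(p)
    A=np.vstack(A)[:,cols];b=np.hstack(b)
    x=np.linalg.solve(A.T@A+lam*np.eye(len(cols)),A.T@b);return x,np.abs(A@x-b).max(),A
for cols in([0,2,6,8,9,11,12,14,15,17,20],[0,2,6,8,9,11,20],[0,2,6,8,9,11,15,20,21,22,23],list(range(24))):
    for lam in(1e-6,1e-4):
        x,e,A=lin(cols,lam);print(dict(zip(cols,x.round(3))),"err",round(e,4))
E
python3 fit.py
```

```text
0.8598702313361656 [ 2.0970e-01 -3.6700e-02  6.0680e-01 -5.1100e-02 -7.5263e+00 -7.8000e-03
  7.9328e+00 -3.5000e-03  4.2770e-01  1.5711e+00] [0.5019 0.5896 0.0524 0.0006 0.0008 0.0008]
{0: np.float64(0.054), 2: np.float64(0.099), 6: np.float64(0.028), 8: np.float64(0.532), 9: np.float64(-0.13), 11: np.float64(0.147), 12: np.float64(-0.017), 14: np.float64(0.147), 15: np.float64(0.012), 17: np.float64(0.176), 20: np.float64(0.176)} err 0.0546
{0: np.float64(0.054), 2: np.float64(0.099), 6: np.float64(0.028), 8: np.float64(0.531), 9: np.float64(-0.131), 11: np.float64(0.147), 12: np.float64(-0.016), 14: np.float64(0.147), 15: np.float64(0.012), 17: np.float64(0.176), 20: np.float64(0.176)} err 0.0545
{0: np.float64(0.054), 2: np.float64(0.093), 6: np.float64(0.017), 8: np.float64(0.518), 9: np.float64(-0.155), 11: np.float64(0.294), 20: np.float64(0.344)} err 0.0553
{0: np.float64(0.054), 2: np.float64(0.093), 6: np.float64(0.017), 8: np.float64(0.517), 9: np.float64(-0.156), 11: np.float64(0.294), 20: np.float64(0.343)} err 0.0552
{0: np.float64(0.021), 2: np.float64(0.117), 6: np.fl
[... 874 characters left out ...]
 np.float64(-0.0), 19: np.float64(-0.001), 20: np.float64(0.186), 21: np.float64(0.001), 22: np.float64(-0.0), 23: np.float64(0.136)} err 0.0004
{0: np.float64(0.001), 1: np.float64(-0.018), 2: np.float64(0.135), 3: np.float64(-0.001), 4: np.float64(-0.018), 5: np.float64(0.279), 6: np.float64(0.0), 7: np.float64(-0.008), 8: np.float64(0.279), 9: np.float64(-0.001), 10: np.float64(-0.008), 11: np.float64(0.213), 12: np.float64(0.001), 13: np.float64(-0.0), 14: np.float64(0.213), 15: np.float64(-0.001), 16: np.float64(-0.0), 17: np.float64(0.185), 18: np.float64(-0.0), 19: np.float64(-0.001), 20: np.float64(0.185), 21: np.float64(0.0), 22: np.float64(-0.001), 23: np.float64(0.135)} err 0.0004
```

```bash
cat >> fit.py <<'E'
x,e,A=lin(list(range(24)),1e-6);np.save("P.npy",np.r_[P[:21]*0+x[:21],P[21:]]);np.save("B.npy",x[21:])
E
python3 fit.py >/dev/null; cat >> kin.py <<'E'
try:
    P=np.load("P.npy");B=np.load("B.npy")
except OSError: pass
def ik(pg,Rt,q0=None,n=12,seed=0):
    """joints within limits whose grasp point is pg with tool rotation Rt"""
    rng=np.random.default_rng(seed);p=np.array(pg)+Rt.apply([0,0,.019]);best=None
    mid=np.clip([.3,.2,0,1.8,0,.8,-.8],LO,HI)
    for k in range(n):
        s=q0 if (k==0 and q0 is not None) else rng.uniform(LO+.1,HI-.1)
        f=lambda q:np.r_[(fk(q,P)[1]+B-p)*10,(fk(q,P)[0].inv()*Rt).as_rotvec()*2,1e-3*(q-mid)]
        o=least_squares(f,s,bounds=(LO+.03,HI-.03),max_nfev=60)
        e=np.abs(o.fun[:6]).max()
        if best is None or e<best[0]: best=(e,o.x)
        if e<.01: break
    return best
def Rg(yaw,tilt,flip=0):
    """tool z tilted `tilt` from down toward azimuth yaw, tool y level"""
    return Ro.from_euler("ZX",[yaw,np.pi])*Ro.from_euler("Y",tilt)*Ro.from_euler("Z",np.pi*flip)
E
cat > srch.py <<'E'
from kin import *
print(Rg(-.02,0).as_matrix().round(2)[0],Rg(0,.96).apply([0,0,1]).round(2))
for name,xy in(("s2",(.5145,-.187)),("s1",(.521,-.231)),("s0",(.528,-.276))):
  for flip in(0,1):
    for tilt in(.96,.8,.65):
      out=[]
      for yaw in np.arange(-2.4,1.7,.4):
        ok=all(ik((*xy,z),Rg(yaw,tilt,flip),n=6)[0]<.02 for z in(.16,.27))
        out.append("%.1f%s"%(yaw,"*" if ok else "."))
      print(name,flip,tilt,*out)
E
time timeout 550 python3 srch.py
```

```text
[ 1.   -0.02 -0.  ] [ 0.82 -0.   -0.57]
s2 0 0.96 -2.4* -2.0* -1.6* -1.2* -0.8* -0.4. -0.0* 0.4* 0.8* 1.2* 1.6*
s2 0 0.8 -2.4* -2.0* -1.6* -1.2* -0.8* -0.4* -0.0* 0.4* 0.8* 1.2* 1.6*
s2 0 0.65 -2.4* -2.0* -1.6* -1.2* -0.8. -0.4* -0.0* 0.4* 0.8* 1.2* 1.6*
s2 1 0.96 -2.4* -2.0* -1.6* -1.2* -0.8* -0.4. -0.0* 0.4* 0.8* 1.2* 1.6*
s2 1 0.8 -2.4* -2.0* -1.6* -1.2* -0.8* -0.4* -0.0* 0.4* 0.8* 1.2* 1.6*
s2 1 0.65 -2.4* -2.0* -1.6* -1.2* -0.8* -0.4* -0.0* 0.4* 0.8* 1.2* 1.6*
s1 0 0.96 -2.4* -2.0* -1.6* -1.2* -0.8* -0.4* -0.0* 0.4* 0.8* 1.2* 1.6*
s1 0 0.8 -2.4* -2.0* -1.6* -1.2* -0.8* -0.4* -0.0* 0.4* 0.8* 1.2* 1.6*
s1 0 0.65 -2.4* -2.0* -1.6* -1.2* -0.8* -0.4* -0.0* 0.4* 0.8* 1.2* 1.6*
s1 1 0.96 -2.4* -2.0* -1.6* -1.2* -0.8* -0.4* -0.0. 0.4* 0.8* 1.2* 1.6*
s1 1 0.8 -2.4* -2.0* -1.6* -1.2* -0.8* -0.4* -0.0. 0.4* 0.8* 1.2* 1.6*
s1 1 0.65 -2.4* -2.0* -1.6* -1.2* -0.8* -0.4* -0.0* 0.4* 0.8* 1.2* 1.6*
s0 0 0.96 -2.4* -2.0* -1.6* -1.2* -0.8* -0.4* -0.0* 0.4* 0.8* 1.2* 1.6*
s0 0 0.8 -2.4* -2.0* -1.6* -1.2* -0.8. -0.4. -0.0* 0.4* 0.8* 1.2* 1.6*
s0 0 0.65 -2.4* -2.0* -1.6* -1.2* -0.8* -0.4* -0.0* 0.4* 0.8* 1.2* 1.6*
s0 1 0.96 -2.4* -2.0* -1.6* -1.2* -0.8* -0.4* -0.0* 0.4* 0.8* 1.2* 1.6*
s0 1 0.8 -2.4* -2.0* -1.6* -1.2* -0.8* -0.4* -0.0* 0.4* 0.8* 1.2* 1.6*
s0 1 0.65 -2.4* -2.0* -1.6* -1.2* -0.8* -0.4* -0.0* 0.4* 0.8* 1.2* 1.6*
real	1m5.533s
user	1m6.010s
sys	0m0.056s
```

```bash
cat >> kin.py <<'E'
def track(q,poses,w=.02):
    """local IK along poses (pg,R); returns joints and worst error"""
    err=0;qs=[]
    for pg,Rt in poses:
        p=np.array(pg)+Rt.apply([0,0,.019]);q0=np.clip(q,LO+.001,HI-.001)
        f=lambda q:np.r_[(fk(q,P)[1]+B-p)*10,(fk(q,P)[0].inv()*Rt).as_rotvec()*2,w*(q-q0)]
        o=least_squares(f,q0,bounds=(LO,HI),max_nfev=30);q=o.x;err=max(err,np.abs(o.fun[:6]).max());qs.append(q)
    return np.array(qs),err
E
cat > tr.py <<'E'
from kin import *
q0=np.array([-.939,-.437,1.315,2.434,-1.318,.122,.382]);
R0=Ro.from_rotvec([-2.729,-.21,-1.393]);g0=np.array([.517,-.1766,.2883])-R0.apply([0,0,.019])
print(fk(q0,P)[1]+B)
lin=lambda a,b,n:[a+(b-a)*k/n for k in range(1,n+1)]
from itertools import product
for nm,xy in(("s2",(.5145,-.187)),("s1",(.521,-.231)),("s0",(.528,-.276))):
  for yf in np.arange(-1.8,1.7,.3):
    up=[((*v[:3],),Rg(v[3],v[4])) for v in lin(np.array([*g0,.15,.945]),np.array([.47,-.2,.40,.0,.75]),6)]
    yw=[((*v[:3],),Rg(v[3],v[4])) for v in lin(np.array([.47,-.2,.40,0,.75]),np.array([*xy,.38,yf,.96]),20)]
    dn=[((*v[:3],),Rg(yf,.96)) for v in lin(np.array([*xy,.38]),np.array([*xy,.157]),10)]
    qs,e=track(q0,up+yw);q2,e2=track(qs[-1],dn)
    if e2<.03: print(nm,yf.round(1),"err",round(e,3),round(e2,3),q2[-1].round(2),"margin",np.minimum(q2-LO,HI-q2).min().round(3))
E
timeout 500 python3 tr.py
```

```text
[ 0.51696093 -0.17644083  0.28830515]
s2 0.6 err 0.0 0.001 [ 1.21  0.6  -0.57  2.19 -1.32  0.65  0.97] margin 0.0
s2 0.9 err 0.0 0.0 [ 0.35  0.69  0.63  2.06 -1.32  1.44  1.15] margin 0.0
s2 1.2 err 0.0 0.0 [ 0.32  0.79  0.66  1.85 -1.15  1.62  1.2 ] margin 0.167
s2 1.5 err 0.0 0.0 [ 0.33  0.85  0.59  1.65 -0.98  1.73  1.24] margin 0.037
s1 0.6 err 0.0 0.0 [ 1.02  0.58 -0.24  2.12 -1.32  0.85  0.97] margin 0.0
s1 0.9 err 0.0 0.0 [ 0.36  0.76  0.71  1.96 -1.31  1.54  1.14] margin 0.006
s1 1.2 err 0.0 0.0 [ 0.39  0.83  0.64  1.75 -1.13  1.66  1.17] margin 0.147
s1 1.5 err 0.0 0.0 [ 0.46  0.86  0.47  1.54 -0.92  1.72  1.17] margin 0.03
s0 0.3 err 0.0 0.002 [ 1.62  0.82 -1.1   2.18 -1.32  0.15  0.88] margin 0.0
s0 0.6 err 0.0 0.0 [ 0.86  0.6   0.03  2.04 -1.32  1.02  0.97] margin 0.0
s0 0.9 err 0.0 0.0 [ 0.44  0.79  0.68  1.86 -1.29  1.57  1.1 ] margin 0.031
s0 1.2 err 0.0 0.0 [ 0.46  0.87  0.62  1.64 -1.11  1.7   1.14] margin 0.096
s0 1.5 err 0.0 0.0 [ 0.6   0.89  0.3   1.41 -0.83  1.71  1.07] margin 0.031
```

```bash
python3 - <<'E'
from h import *
d=dict(np.load("pics/top0.npz"));P=cloud(d)
v,u=np.mgrid[:400,:640]
m=(P[...,2]>.08)&(v>140)&(v<300)&(u>430)&(d["range_z"]>0)
Q=P[m];print(len(Q),np.percentile(Q,[0,2,50,98,100],axis=0).round(3))
d=dict(np.load("pics/side0.npz"));P=cloud(d);m=(P[...,2]>.08)&(d["range_z"]>0)&(P[...,0]>.25)&(P[...,0]<.7)&(P[...,1]<-.35)&(P[...,1]>-1.1)
Q=P[m];print(len(Q))
for a in np.arange(-1.1,-.3,.1):
    q=Q[(Q[:,1]>=a)&(Q[:,1]<a+.1)]
    if len(q)>5:print(a.round(1),len(q),q.min(0).round(2),q.max(0).round(2))
E
```

```text
4365 [[ 0.374 -0.967  0.09 ]
 [ 0.381 -0.655  0.432]
 [ 0.447 -0.607  0.482]
 [ 0.52  -0.559  0.576]
 [ 0.643 -0.551  0.59 ]]
17535
-1.1 1673 [ 0.55 -1.1   0.53] [ 0.7 -1.   1. ]
-1.0 2943 [ 0.52 -1.    0.49] [ 0.7 -0.9  1. ]
-0.9 2221 [ 0.49 -0.9   0.49] [ 0.7 -0.8  1. ]
-0.8 794 [ 0.42 -0.8   0.42] [ 0.7  -0.7   0.94]
-0.7 7362 [ 0.37 -0.7   0.41] [ 0.7  -0.6   0.72]
-0.6 1383 [ 0.38 -0.6   0.43] [ 0.7  -0.5   0.72]
-0.5 1041 [ 0.61 -0.5   0.54] [ 0.7  -0.4   0.72]
-0.4 118 [ 0.61 -0.4   0.54] [ 0.64 -0.35  0.59]
```

```bash
cat > tr2.py <<'E'
from kin import *
q0=np.array([-.939,-.437,1.315,2.434,-1.318,.122,.382]);
R0=Ro.from_rotvec([-2.729,-.21,-1.393]);g0=np.array([.517,-.1766,.2883])-R0.apply([0,0,.019])
lin=lambda a,b,n:[a+(b-a)*k/n for k in range(1,n+1)]
def pts(q):
    R=Ro.identity();p=B.copy();o=[]
    for i,(ax,sg) in enumerate(zip("zyzyzyz",(-1,1,-1,1,-1,1,-1))):
        R=R*Ro.from_euler(ax,sg*q[i]+P[21+i]);p=p+R.apply(P[3*i:3*i+3]);o.append(p)
    return o[2],o[4]
for z,yf in((.33,.9),(.36,1.0),(.36,1.2)):
    a=np.array([*g0,.15,.945]);b=np.array([.48,-.17,z,.15,.8]);c=np.array([.5,-.17,z,yf,.96]);dd=np.array([.5145,-.187,.157,yf,.96])
    L=lin(a,b,5)+lin(b,c,12)+lin(c,dd,10)
    qs,e=track(q0,[(v[:3],Rg(v[3],v[4])) for v in L])
    print(z,yf,"err",e.round(3))
    for k in range(0,len(L),2):
        el,wr=pts(qs[k]);print(L[k][:4].round(2),qs[k].round(2),"elbow",el.round(2),"wrist",wr.round(2))
E
python3 tr2.py
```

```text
0.33 0.9 err 0.0
[ 0.5  -0.18  0.31  0.15] [-0.82 -0.33  1.26  2.42 -1.26  0.24  0.29] elbow [-0.1  -0.16  0.8 ] wrist [ 0.22 -0.22  0.52]
[ 0.49 -0.17  0.32  0.15] [-0.55 -0.22  1.03  2.37 -1.06  0.36  0.03] elbow [-0.09 -0.1   0.82] wrist [ 0.23 -0.21  0.55]
[ 0.48 -0.17  0.33  0.15] [-0.33 -0.2   0.79  2.32 -0.83  0.42 -0.24] elbow [-0.1  -0.08  0.82] wrist [ 0.23 -0.21  0.58]
[ 0.48 -0.17  0.33  0.28] [-0.48 -0.18  1.05  2.29 -0.95  0.56  0.03] elbow [-0.07 -0.09  0.82] wrist [ 0.23 -0.24  0.57]
[ 0.49 -0.17  0.33  0.4 ] [-0.55 -0.03  1.31  2.26 -1.11  0.85  0.35] elbow [ 0.   -0.05  0.83] wrist [ 0.24 -0.27  0.56]
[ 0.49 -0.17  0.33  0.52] [-0.29  0.19  1.22  2.2  -1.21  1.17  0.57] elbow [ 0.1  -0.01  0.82] wrist [ 0.26 -0.31  0.56]
[ 0.49 -0.17  0.33  0.65] [-0.13  0.3   1.14  2.14 -1.22  1.37  0.69] elbow [ 0.16 -0.02  0.81] wrist [ 0.27 -0.34  0.55]
[ 0.5  -0.17  0.33  0.78] [-0.02  0.38  1.06  2.07 -1.21  1.51  0.78] elbow [ 0.2  -0.04  0.79] wrist [ 0.29 -0.37  0.54]
[ 0.5  -0.17  0.33  0.9 ] [ 0.07  0.45  1.    1.99 -1.19  1.63  0.85] elbow [ 0.24 -0.06  0.78] wrist [ 0.3
[... 3374 characters left out ...]
7  0.52  0.87  1.75 -1.06  1.83  0.89] elbow [ 0.26 -0.09  0.76] wrist [ 0.4  -0.44  0.56]
[ 0.5  -0.17  0.32  1.2 ] [ 0.19  0.57  0.85  1.79 -1.08  1.79  0.97] elbow [ 0.28 -0.1   0.75] wrist [ 0.4  -0.44  0.52]
[ 0.51 -0.18  0.28  1.2 ] [ 0.21  0.63  0.82  1.82 -1.1   1.76  1.04] elbow [ 0.31 -0.11  0.73] wrist [ 0.4  -0.45  0.48]
[ 0.51 -0.18  0.24  1.2 ] [ 0.23  0.69  0.8   1.84 -1.12  1.73  1.11] elbow [ 0.33 -0.12  0.71] wrist [ 0.4  -0.45  0.44]
[ 0.51 -0.18  0.2   1.2 ] [ 0.25  0.76  0.77  1.85 -1.15  1.7   1.17] elbow [ 0.36 -0.14  0.68] wrist [ 0.41 -0.45  0.4 ]
[ 0.51 -0.19  0.16  1.2 ] [ 0.28  0.82  0.75  1.86 -1.18  1.68  1.23] elbow [ 0.38 -0.15  0.66] wrist [ 0.41 -0.46  0.36]
```

Call:
{"op": "carry_out", "data": {"commands": [[0, 0.46, -0.16, -0.7, 0, -0.5, 0], [0, 0.46, -0.16, -0.7, 0, -0.5, 0], [0, 0.46, -0.16, -0.7, 0, -0.5, 0], [0, 0, 0, 0, 0.6, 0, -0.6], [0, 0, 0, 0, 0.6, 0, -0.6], [0, 0, 0, 0, 0.6, 0, -0.6], [0, 0, 0, 0, 0.6, 0, -0.6], [0, 0, 0, 0, 0.6, 0, -0.6]]}}

```text
clock: 12.45
position: [0.5097, -0.1732, 0.3358]
ee_rot: [-2.564, -0.786, -1.262]
force: [-0.8, 0.9, -1.0]
width: 0.255
gripper_force: 45.0
```

```bash
python3 - <<'E'
from h import *
from cell import arm
st(arm)
E
```

```text
q [-0.337  0.189  1.293  2.171 -1.218  1.203  0.628] F [-0.8  0.9 -1. ] p [ 0.5097 -0.1732  0.3358] 
 [[ 0.501  0.531  0.684]
 [ 0.38  -0.845  0.377]
 [ 0.778  0.071 -0.624]] grasp pt [ 0.4967 -0.1804  0.3477]
```

```bash
cat >> h.py <<'E'
from kin import Rg,track
def goalR(arm,xy,tipz,yaw,tilt=.96,L=.1345):
    s=st(arm);Rt=Rg(yaw,tilt);p=np.array([*xy,tipz+L])+Rt.apply([0,0,.019])
    a,b=rel(s,p,Rt);print("shift",a,"turn",b)
    print("world->tool of +x,+y,-z 1mm (rows):",(Ro.from_rotvec(s["ee_rot"]).inv().apply(np.diag([1,1,-1]))*.04).round(4).tolist())
    q,e=track(s["joints"],[(np.array([*xy,tipz+L]),Rt)]);print("q pred",q[-1].round(2),"err",e.round(3))
E
python3 - <<'E'
from h import *
from cell import arm
goalR(arm,(.505,-.18),.2,1.05)
E
```

```text
q [-0.337  0.189  1.293  2.171 -1.218  1.203  0.628] F [-0.8  0.9 -1. ] p [ 0.5097 -0.1732  0.3358] 
 [[ 0.501  0.531  0.684]
 [ 0.38  -0.845  0.377]
 [ 0.778  0.071 -0.624]] grasp pt [ 0.4967 -0.1804  0.3477]
shift [-0.22 -0.2   0.49] turn [ 4.33  0.82 -2.38]
world->tool of +x,+y,-z 1mm (rows): [[0.02, 0.0212, 0.0274], [0.0152, -0.0338, 0.0151], [-0.0311, -0.0028, 0.025]]
q pred [ 0.12  0.54  0.98  1.86 -1.15  1.77  0.91] err 0.0
```

Call:
{"op": "carry_out", "data": {"commands": [[0, -0.04, -0.03, 0.08, 0.72, 0.14, -0.4], [0, -0.04, -0.03, 0.08, 0.72, 0.14, -0.4], [0, -0.04, -0.03, 0.08, 0.72, 0.14, -0.4], [0, -0.04, -0.03, 0.08, 0.72, 0.14, -0.4], [0, -0.04, -0.03, 0.08, 0.72, 0.14, -0.4], [0, -0.04, -0.03, 0.08, 0.72, 0.14, -0.4], [0, 0, 0, 0, 0, 0, 0], [0, 0, 0, 0, 0, 0, 0]]}}

```text
clock: 13.25
position: [0.5106, -0.1676, 0.3227]
ee_rot: [-2.116, -1.219, -1.101]
force: [-1.3, 0.3, 0.1]
width: 0.258
gripper_force: 45.0
```

```bash
python3 - <<'E'
from h import *
from cell import arm
goalR(arm,(.514,-.1885),.125,1.05)
ims=[]
d=arm.get_image("top");np.savez("pics/top5.npz",**d);ims.append(cv2.resize(d["pixels"][140:240,340:430],(450,500),interpolation=2))
d=arm.get_image("side");np.savez("pics/side5.npz",**d);ims.append(cv2.resize(d["pixels"][130:230,285:350],(325,500),interpolation=2))
cv2.imwrite("pics/v5.png",np.hstack(ims)[...,::-1])
E
```

```text
q [ 0.116  0.535  0.979  1.865 -1.15   1.766  0.911] F [-1.3  0.3  0.1] p [ 0.5106 -0.1676  0.3227] 
 [[ 0.288  0.865  0.412]
 [ 0.497 -0.502  0.707]
 [ 0.819  0.001 -0.574]] grasp pt [ 0.5027 -0.181   0.3336]
shift [-2.44  0.53  1.68] turn [ 0.05  0.01 -0.02]
world->tool of +x,+y,-z 1mm (rows): [[0.0115, 0.0346, 0.0165], [0.0199, -0.0201, 0.0283], [-0.0327, -0.0001, 0.023]]
q pred [ 0.18  0.66  0.92  1.9  -1.2   1.73  1.05] err 0.0
```

View pics/v5.png

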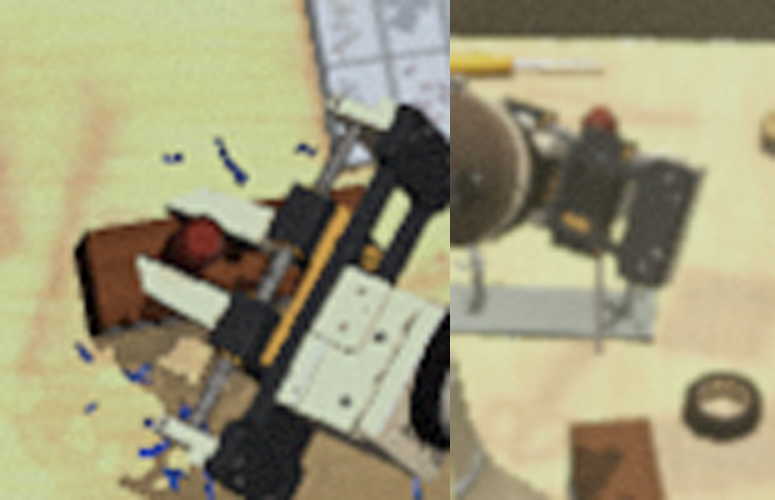

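The top crop shows the cap at (202,240). The side crop shows the blade vertical at x≈599, tip at y≈350.

```bash
python3 - <<'E'
from h import *
from cell import arm
s=arm.observe();R=Ro.from_rotvec(s["ee_rot"]);g=s["position"]+R.apply([0,0,-.019]);a=R.apply(AX)
d=dict(np.load("pics/top5.npz"));P=cloud(d);h=cv2.cvtColor(d["pixels"],cv2.COLOR_RGB2HSV).astype(int)
m=((h[...,0]<12)|(h[...,0]>168))&(h[...,1]>100)&(P[...,2]>.362)&(P[...,2]<.40)
v,u=np.where(m);k=(abs(u-380)<8)&(abs(v-188)<8);Q=P[v[k],u[k]];print(k.sum(),"top",Q.mean(0),(Q.min(0)+Q.max(0))/2,ray(d,[((u[k].min()+u[k].max())/2,(v[k].min()+v[k].max())/2)],g[2]+.045))
d=dict(np.load("pics/side5.npz"));P=cloud(d);h=cv2.cvtColor(d["pixels"],cv2.COLOR_RGB2HSV).astype(int)
m=((h[...,0]<12)|(h[...,0]>168))&(h[...,1]>100)
v,u=np.where(m);k=(abs(u-314.6)<8)&(abs(v-154)<8);Q=P[v[k],u[k]];print(k.sum(),"side",Q.min(0),Q.max(0))
for z in(.25,.22,.2):
    c=d["R"]@(g+a*(g[2]-z))+d["t"];print("pred blade",z,(d["mtx"]@c)[:2]/c[2])
print("g",g,"cap",g-.051*a,"a",a)
# sockets in side frame
for p in [(309.7,220.5),(311.6,230),(313.5,240)]:
    pass
d0=dict(np.load("pics/side0.npz"));P=cloud(d0);m=(abs(P[...,2]-.11)<.006)&(P[...,0]>.45)&(P[...,0]<.6)&(P[...,1]>-.33)&(P[...,1]<-.12)
Q=P[m];print("stand top side frame",Q.min(0),Q.max(0))
v,u=np.where(m)
for y in(-.16,-.187,-.21,-.231):
    q=Q[abs(Q[:,1]-y)<.004];print(y,len(q),q[:,0].min().round(4),q[:,0].max().round(4),((q[:,0].min()+q[:,0].max())/2).round(4))
E
```

```text
90 top [ 0.50122993 -0.17860361  0.38003245] [ 0.50185644 -0.17967307  0.376343  ] [[ 0.50130446 -0.17958085  0.37936839]]
13 side [ 0.49749527 -0.18869482  0.378977  ] [ 0.50942695 -0.17815922  0.38611229]
pred blade 0.25 [313.72284698 187.33485991]
pred blade 0.22 [313.74528144 194.53386758]
pred blade 0.2 [313.75992083 199.23150757]
g [ 0.50233275 -0.1805511   0.33436839] cap [ 0.5022003  -0.18049883  0.38537424] a [ 0.00259701 -0.00102481 -1.0001146 ]
stand top side frame [ 0.48585772 -0.31473834  0.10417944] [ 0.56068072 -0.14459042  0.11587954]
-0.16 24 0.4861 0.5403 0.5132
-0.187 27 0.4902 0.5439 0.517
-0.21 28 0.4943 0.5474 0.5208
-0.231 23 0.495 0.5508 0.5229
```

Call:
{"op": "carry_out", "data": {"commands": [[0, -0.6, 0.14, 0.43, 0.01, 0, 0], [0, -0.6, 0.14, 0.43, 0.01, 0, 0], [0, -0.6, 0.14, 0.43, 0.01, 0, 0], [0, -0.6, 0.14, 0.43, 0.02, 0, 0], [0, 0, 0, 0, 0, 0, 0], [0, 0, 0, 0, 0, 0, 0]]}}

```text
clock: 13.95
position: [0.5229, -0.1732, 0.2502]
ee_rot: [-2.11, -1.222, -1.099]
force: [0.2, -0.4, 0.0]
width: 0.259
gripper_force: 45.0
```

```bash
python3 - <<'E'
from h import *
from cell import arm
goalR(arm,(.515,-.188),.100,1.05)
E
```

```text
q [ 0.167  0.656  0.92   1.9   -1.207  1.73   1.038] F [ 0.2 -0.4  0. ] p [ 0.5229 -0.1732  0.2502] 
 [[ 0.285  0.868  0.408]
 [ 0.497 -0.497  0.711]
 [ 0.819  0.    -0.573]] grasp pt [ 0.5151 -0.1867  0.2611]
shift [-0.9   0.02  0.57] turn [-0. -0.  0.]
world->tool of +x,+y,-z 1mm (rows): [[0.0114, 0.0347, 0.0163], [0.0199, -0.0199, 0.0284], [-0.0328, -0.0, 0.0229]]
q pred [ 0.19  0.7   0.9   1.92 -1.22  1.72  1.09] err 0.0
```

Call:
{"op": "carry_out", "data": {"commands": [[0, -0.18, 0, 0.115, 0, 0, 0], [0, -0.18, 0, 0.115, 0, 0, 0], [0, -0.18, 0, 0.115, 0, 0, 0], [0, -0.18, 0, 0.115, 0, 0, 0], [0, -0.18, 0, 0.115, 0, 0, 0], [0, 0, 0, 0, 0, 0, 0]]}}

```text
clock: 14.55
position: [0.5223, -0.1743, 0.2219]
ee_rot: [-2.109, -1.222, -1.097]
force: [-0.3, 0.9, -0.1]
width: 0.255
gripper_force: 45.0
```

Call:
{"op": "carry_out", "data": {"commands": [[0, -0.131, 0, 0.092, 0, 0, 0], [0, -0.131, 0, 0.092, 0, 0, 0], [0, -0.131, 0, 0.092, 0, 0, 0], [0, -0.131, 0, 0.092, 0, 0, 0], [0, -0.131, 0, 0.092, 0, 0, 0]]}}

```text
clock: 15.05
position: [0.5225, -0.1744, 0.2024]
ee_rot: [-2.109, -1.223, -1.098]
force: [-0.3, 0.3, -0.6]
width: 0.254
gripper_force: 45.0
```

Call:
{"op": "carry_out", "data": {"commands": [[0, -0.098, 0, 0.069, 0, 0, 0], [0, -0.098, 0, 0.069, 0, 0, 0]]}}

```text
clock: 15.25
position: [0.5225, -0.1744, 0.1965]
ee_rot: [-2.109, -1.223, -1.098]
force: [0.2, -0.0, -0.6]
width: 0.255
gripper_force: 45.0
```

Call:
{"op": "carry_out", "data": {"commands": [[0, -0.098, 0, 0.069, 0, 0, 0], [0, -0.098, 0, 0.069, 0, 0, 0]]}}

```text
clock: 15.45
position: [0.5225, -0.1744, 0.1906]
ee_rot: [-2.109, -1.223, -1.098]
force: [0.6, 0.8, 0.3]
width: 0.254
gripper_force: 45.0
```

Call:
{"op": "carry_out", "data": {"commands": [[0, -0.098, 0, 0.069, 0, 0, 0], [0, -0.098, 0, 0.069, 0, 0, 0]]}}

```text
clock: 15.65
position: [0.5236, -0.1736, 0.1885]
ee_rot: [-2.103, -1.224, -1.107]
force: [-2.7, 0.0, 34.4]
width: 0.261
gripper_force: 45.1
```

Call:
{"op": "carry_out", "data": {"commands": [[0, -0.098, 0, 0.069, 0, 0, 0]]}}

```text
clock: 15.75
position: [0.5243, -0.1732, 0.1879]
ee_rot: [-2.099, -1.224, -1.113]
force: [-1.8, -1.3, 44.9]
width: 0.256
gripper_force: 45.0
```

Call:
{"op": "carry_out", "data": {"commands": [[0, -0.065, 0, 0.046, 0, 0, 0]]}}

```text
clock: 15.85
position: [0.5249, -0.1729, 0.1874]
ee_rot: [-2.097, -1.225, -1.117]
force: [-1.8, 0.7, 51.9]
width: 0.254
gripper_force: 45.0
```

Socket_2 is blocked: a stub stopped the blade at about 45 mm deep. I withdraw and try the middle socket.

Call:
{"op": "carry_out", "data": {"commands": [[0, 0.328, 0, -0.229, 0, 0, 0], [0, 0.328, 0, -0.229, 0, 0, 0], [0, 0.328, 0, -0.229, 0, 0, 0], [0, 0.328, 0, -0.229, 0, 0, 0], [0, 0.328, 0, -0.229, 0, 0, 0], [0, 0.328, 0, -0.229, 0, 0, 0], [0, 0.328, 0, -0.229, 0, 0, 0], [0, 0, 0, 0, 0, 0, 0]]}}

```text
clock: 16.65
position: [0.5228, -0.1746, 0.2512]
ee_rot: [-2.109, -1.225, -1.1]
force: [-0.6, 0.3, -0.1]
width: 0.253
gripper_force: 44.9
```

```bash
python3 - <<'E'
from h import *
from cell import arm
goalR(arm,(.5217,-.2325),.125,1.05)
s=arm.observe();R=Ro.from_rotvec(s["ee_rot"]);g=s["position"]+R.apply([0,0,-.019]);a=R.apply(AX)
d=arm.get_image("side");np.savez("pics/side6.npz",**d);P=cloud(d)
for k in(-.051,.06,.09,.12):
    c=d["R"]@(g+a*k)+d["t"];print("pred",k,((d["mtx"]@c)[:2]/c[2]).round(1))
cv2.imwrite("pics/v6.png",cv2.resize(d["pixels"][150:230,285:350],(520,600),interpolation=2)[...,::-1])
E
```

```text
q [ 0.177  0.65   0.906  1.896 -1.202  1.722  1.034] F [-0.6  0.3 -0.1] p [ 0.5228 -0.1746  0.2512] 
 [[ 0.283  0.868  0.408]
 [ 0.499 -0.497  0.71 ]
 [ 0.819  0.002 -0.574]] grasp pt [ 0.515  -0.1881  0.2621]
shift [-0.9   1.11 -1.09] turn [ 0.   -0.    0.02]
world->tool of +x,+y,-z 1mm (rows): [[0.0113, 0.0347, 0.0163], [0.0199, -0.0199, 0.0284], [-0.0328, -0.0001, 0.0229]]
q pred [ 0.26  0.71  0.89  1.8  -1.2   1.78  1.03] err 0.0
pred -0.051 [317.7 173.1]
pred 0.06 [317.6 200.3]
pred 0.09 [317.5 207.3]
pred 0.12 [317.5 214. ]
```

View pics/v6.png

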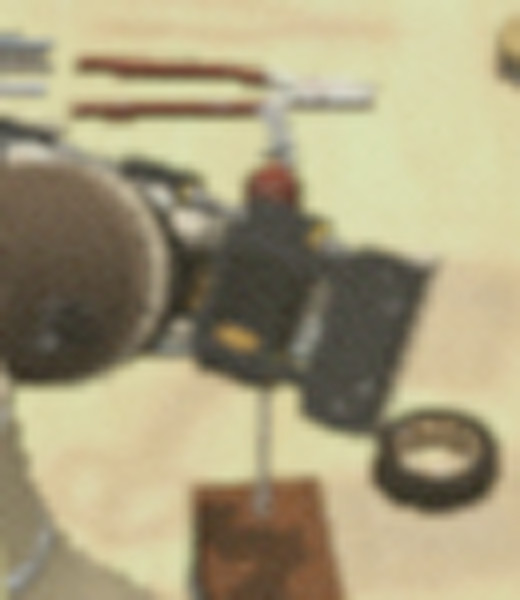

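The side crop shows the blade at (262,505) and cap at (272,187), so it is still in grip with a negligible lean. I shift to the middle socket.

Call:
{"op": "carry_out", "data": {"commands": [[0, -0.3, 0.38, -0.36, 0, 0, 0], [0, -0.3, 0.38, -0.36, 0, 0, 0], [0, -0.29, 0.38, -0.36, 0, 0, 0], [0, 0, 0, 0, 0, 0, 0], [0, 0, 0, 0, 0, 0, 0], [0, -0.18, 0, 0.115, 0, 0, 0], [0, -0.18, 0, 0.115, 0, 0, 0], [0, 0, 0, 0, 0, 0, 0]]}}

```text
clock: 17.5
position: [0.5296, -0.2183, 0.2356]
ee_rot: [-2.108, -1.223, -1.097]
force: [-0.8, -0.1, -1.0]
width: 0.259
gripper_force: 44.9
```

```bash
python3 - <<'E'
from h import *
from cell import arm
goalR(arm,(.5225,-.2325),.09,1.05)
E
```

```text
q [ 0.261  0.724  0.882  1.808 -1.21   1.767  1.049] F [-0.8 -0.1 -1. ] p [ 0.5296 -0.2183  0.2356] 
 [[ 0.285  0.868  0.406]
 [ 0.497 -0.496  0.712]
 [ 0.819 -0.001 -0.573]] grasp pt [ 0.5219 -0.2318  0.2465]
shift [-0.73  0.04  0.49] turn [-0.02 -0.   -0.  ]
world->tool of +x,+y,-z 1mm (rows): [[0.0114, 0.0347, 0.0162], [0.0199, -0.0198, 0.0285], [-0.0328, 0.0, 0.0229]]
q pred [ 0.27  0.75  0.87  1.82 -1.22  1.75  1.09] err 0.0
```

Tip at z≈0.112. I lower in small steps, checking the force.

Call:
{"op": "carry_out", "data": {"commands": [[0, -0.131, 0.02, 0.092, 0, 0, 0], [0, -0.131, 0.02, 0.092, 0, 0, 0], [0, 0, 0, 0, 0, 0, 0]]}}

```text
clock: 17.8
position: [0.5306, -0.2193, 0.2278]
ee_rot: [-2.109, -1.223, -1.098]
force: [-0.4, 0.1, -0.7]
width: 0.258
gripper_force: 44.9
```

Call:
{"op": "carry_out", "data": {"commands": [[0, -0.131, 0, 0.092, 0, 0, 0], [0, -0.131, 0, 0.092, 0, 0, 0], [0, -0.131, 0, 0.092, 0, 0, 0], [0, -0.131, 0, 0.092, 0, 0, 0], [0, -0.131, 0, 0.092, 0, 0, 0], [0, -0.131, 0, 0.092, 0, 0, 0]]}}

```text
clock: 18.4
position: [0.5306, -0.2195, 0.204]
ee_rot: [-2.109, -1.223, -1.098]
force: [0.0, -0.6, -0.8]
width: 0.255
gripper_force: 44.9
```

Call:
{"op": "carry_out", "data": {"commands": [[0, -0.08, 0, 0.057, 0, 0, 0], [0, -0.08, 0, 0.057, 0, 0, 0]]}}

```text
clock: 18.6
position: [0.5306, -0.2195, 0.1992]
ee_rot: [-2.109, -1.223, -1.098]
force: [-0.4, 0.1, -0.8]
width: 0.254
gripper_force: 44.9
```

Call:
{"op": "carry_out", "data": {"commands": [[0, -0.08, 0, 0.057, 0, 0, 0], [0, -0.08, 0, 0.057, 0, 0, 0]]}}

```text
clock: 18.8
position: [0.5307, -0.2195, 0.1944]
ee_rot: [-2.109, -1.224, -1.098]
force: [-0.2, 0.4, -0.8]
width: 0.254
gripper_force: 44.9
```

Call:
{"op": "carry_out", "data": {"commands": [[0, -0.08, 0, 0.057, 0, 0, 0], [0, -0.08, 0, 0.057, 0, 0, 0]]}}

```text
clock: 19.0
position: [0.5307, -0.2194, 0.1895]
ee_rot: [-2.109, -1.223, -1.098]
force: [-0.2, -0.4, -1.1]
width: 0.253
gripper_force: 44.9
```

Call:
{"op": "carry_out", "data": {"commands": [[0, -0.08, 0, 0.057, 0, 0, 0], [0, -0.08, 0, 0.057, 0, 0, 0]]}}

```text
clock: 19.2
position: [0.5307, -0.2194, 0.1845]
ee_rot: [-2.109, -1.223, -1.098]
force: [-0.3, 0.2, -0.1]
width: 0.26
gripper_force: 44.9
```

Call:
{"op": "carry_out", "data": {"commands": [[0, -0.08, 0, 0.057, 0, 0, 0], [0, -0.08, 0, 0.057, 0, 0, 0]]}}

```text
clock: 19.4
position: [0.5307, -0.2194, 0.1796]
ee_rot: [-2.109, -1.223, -1.098]
force: [-0.4, 0.4, -0.6]
width: 0.257
gripper_force: 44.9
```

Call:
{"op": "carry_out", "data": {"commands": [[0, -0.08, 0, 0.057, 0, 0, 0], [0, -0.08, 0, 0.057, 0, 0, 0]]}}

```text
clock: 19.6
position: [0.5308, -0.2193, 0.1747]
ee_rot: [-2.109, -1.223, -1.098]
force: [-0.6, -0.1, -0.7]
width: 0.257
gripper_force: 44.9
```

Past 55 mm, so the middle socket is clear. The rest goes down with the shoulder due at TCP z≈0.144.

Call:
{"op": "carry_out", "data": {"commands": [[0, -0.08, 0, 0.057, 0, 0, 0], [0, -0.08, 0, 0.057, 0, 0, 0], [0, -0.08, 0, 0.057, 0, 0, 0]]}}

```text
clock: 19.9
position: [0.5308, -0.2193, 0.1674]
ee_rot: [-2.109, -1.223, -1.098]
force: [-0.0, 0.4, -0.5]
width: 0.256
gripper_force: 44.9
```

Call:
{"op": "carry_out", "data": {"commands": [[0, -0.1, 0, 0.07, 0, 0, 0], [0, -0.1, 0, 0.07, 0, 0, 0], [0, -0.1, 0, 0.07, 0, 0, 0], [0, -0.1, 0, 0.07, 0, 0, 0], [0, 0, 0, 0, 0, 0, 0]]}}

```text
clock: 20.4
position: [0.5307, -0.2192, 0.1549]
ee_rot: [-2.109, -1.223, -1.098]
force: [0.3, 0.2, -0.7]
width: 0.254
gripper_force: 44.9
```

Call:
{"op": "carry_out", "data": {"commands": [[0, -0.08, 0, 0.057, 0, 0, 0], [0, -0.08, 0, 0.057, 0, 0, 0], [0, -0.08, 0, 0.057, 0, 0, 0]]}}

```text
clock: 20.7
position: [0.5308, -0.2192, 0.1478]
ee_rot: [-2.109, -1.223, -1.098]
force: [0.2, -0.8, -0.7]
width: 0.257
gripper_force: 44.9
```

Call:
{"op": "carry_out", "data": {"commands": [[0, -0.065, 0, 0.046, 0, 0, 0], [0, -0.033, 0, 0.023, 0, 0, 0]]}}

```text
clock: 20.9
position: [0.5308, -0.2192, 0.1447]
ee_rot: [-2.109, -1.223, -1.098]
force: [-0.1, 0.2, -0.3]
width: 0.259
gripper_force: 44.9
```

Call:
{"op": "carry_out", "data": {"commands": [[0, -0.033, 0, 0.023, 0, 0, 0], [0, -0.033, 0, 0.023, 0, 0, 0]]}}

```text
clock: 21.1
position: [0.5309, -0.2192, 0.1432]
ee_rot: [-2.109, -1.223, -1.099]
force: [-1.0, -0.9, 5.0]
width: 0.255
gripper_force: 44.9
```

Shoulder contact at 5 N. I release and back off along the fingers.

Call:
{"op": "carry_out", "data": {"commands": [[0.6, 0, 0, 0, 0, 0, 0], [0.7, 0, 0, 0, 0, 0, 0], [0.7, 0, 0, 0, 0, 0, 0], [0.7, 0, 0, 0, 0, 0, 0], [0.7, 0, 0, 0, 0, 0, 0], [0.7, 0, 0, 0, 0, 0, 0], [0.7, 0, 0, 0, 0, 0, 0], [0.7, 0, 0, 0, 0, 0, 0]]}}

```text
clock: 21.9
position: [0.5308, -0.2192, 0.143]
ee_rot: [-2.109, -1.223, -1.098]
force: [0.2, -0.4, 1.0]
width: 0.699
gripper_force: 0.0
```

Call:
{"op": "carry_out", "data": {"commands": [[0.7, 0, 0, -0.3, 0, 0, 0], [0.7, 0, 0, -0.4, 0, 0, 0], [0.7, 0, 0, -0.4, 0, 0, 0], [0.7, 0, 0, -0.4, 0, 0, 0], [0.7, 0, 0, -0.4, 0, 0, 0], [0.7, 0, 0, -0.4, 0, 0, 0], [0.7, 0, 0, 0, 0, 0, 0], [0.7, 0, 0, 0, 0, 0, 0]]}}

```text
clock: 22.7
position: [0.5074, -0.2603, 0.176]
ee_rot: [-2.109, -1.223, -1.099]
force: [-0.1, -0.5, 0.3]
width: 0.698
gripper_force: 0.0
```

```bash
python3 - <<'E'
from h import *
from cell import arm
st(arm)
ims=[]
d=arm.get_image("top");np.savez("pics/top7.npz",**d);ims.append(cv2.resize(d["pixels"][140:240,340:430],(450,500),interpolation=2))
d=arm.get_image("side");np.savez("pics/side7.npz",**d);ims.append(cv2.resize(d["pixels"][160:260,285:350],(325,500),interpolation=2))
cv2.imwrite("pics/v7.png",np.hstack(ims)[...,::-1])
E
```

```text
q [ 0.38   0.824  0.823  1.789 -1.203  1.756  1.164] F [-0.1 -0.5  0.3] p [ 0.5074 -0.2603  0.176 ] 
 [[ 0.285  0.868  0.407]
 [ 0.498 -0.497  0.711]
 [ 0.819  0.    -0.573]] grasp pt [ 0.4997 -0.2738  0.1869]
```

View pics/v7.png

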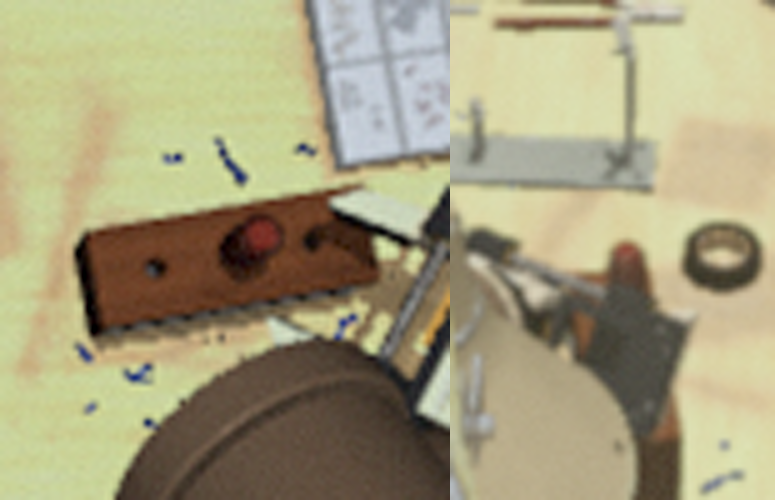

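The screwdriver stands upright in the middle socket, with the cap at top crop (263,235), and the fingers are clear. A quick height check, then hand in.

```bash
python3 - <<'E'
from h import *
from cell import arm
d=dict(np.load("pics/top7.npz"));P=cloud(d);Q=P[184:191,389:396].reshape(-1,3);print("cap",Q.max(0),np.median(Q,0))
d0=dict(np.load("pics/top0.npz"));df=np.abs(d["pixels"].astype(int)-d0["pixels"]).sum(2)
for n,(u,v) in dict(tape=(315,172),pliers=(214,210),pliers2=(380,262),meter=(463,223),yellow=(171,235)).items():print(n,df[v-15:v+15,u-15:u+15].mean().round(1))
if Q[:,2].max()<.216: print(arm.sign_off())
E
```

```text
cap [ 0.52993209 -0.03797925  1.50368996] [ 0.52119077 -0.23343241  0.2034251 ]
tape 46.8
pliers 54.3
pliers2 301.1
meter 153.5
yellow 56.5
```

```bash
python3 - <<'E'
from h import *
from cell import arm
d=dict(np.load("pics/top7.npz"));P=cloud(d);print("meter area heights",np.percentile(P[200:250,445:485,2],[5,25,50,75,95]).round(3))
st(arm);print(arm.sign_off())
E
```

```text
meter area heights [0.003 0.304 0.346 0.618 0.653]
q [ 0.379  0.824  0.823  1.79  -1.203  1.755  1.164] F [0.3 0.9 0. ] p [ 0.5076 -0.2596  0.1758] 
 [[ 0.284  0.868  0.406]
 [ 0.497 -0.496  0.712]
 [ 0.82  -0.    -0.573]] grasp pt [ 0.4998 -0.2731  0.1866]
the job is handed in; nothing more can be done
None
```

I handed the job in: the screwdriver stands by itself, fully home, in the clear middle socket; the hardest push on the block was 52 N (limit 60 N), and the arm hid the meter in the last picture, so I couldn't confirm by sight that it stayed put.

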